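Index the assembly turntable to the marked station

TASK

Index the turntable to the station marked by the tall steel marker pin: pull the black plunger knob straight up until its pin is clear of the hole it is locked in, swing the stage round by it to the marked station, and let the spring drop the pin fully home in that station's hole, the stage locked and let go. The station holes are set by hand and not exactly where the marker stands, so feel for the hole with the pin riding on the plate; be gentle, never load the pin with more than 25 N (no wrenching sideways while it is in a hole, no slamming), and leave the bottle and the wood block beside the turntable where they stand.

Things in the scene. Friction and masses are not known exactly. Their poses are not given: they have to be found in the camera images.
- first_station (a point): mouth of the hole in which the plunger starts, on the fixed grey foot, z = 30 mm. Its x axis points level away from the stage's upright turning axis, at x = -0.130 in this frame. The round stage is 176 mm across, top z = 42 mm, a head frame on it up to z = 62 mm. The grey foot and sector (20 mm high) carry steel index plates 108 to 152 mm from the axis, top z = 30 mm, with no gaps in reach
- knob_center (a point): centre of the black round plunger knob on the stage's index arm, 25 mm across, 32 mm tall with 22 mm of straight side, 130 mm from the stage axis, z = 80 mm when the plunger is home. Pinch it from above, at any angle. Below it stands the plunger's steel housing, 26 mm across, top z = 57 mm; 50 mm of free room beside the knob
- marker_pin_top (a point): tip of the tall marker pin, 7 mm thick dark steel, standing 24 mm above the grey sector (tip z = 44 mm), about 164 mm from the stage axis, by the wanted one of the two stations left and right of the first. Each station's hole lies 0.52 rad round the axis from the first hole, up to 0.08 rad more or less, and only roughly (0.12 rad) in line with its marker; it must be felt for
- marker_cap_top (a point): top of the low plug (4 mm tall, z = 24 mm) that stands in the same way by the other station, the one that is not wanted
- plunger (a joint): lift of the plunger, m: 0 = pin fully home in a hole, about 0.008 = resting on top of the plate, 0.014 = pulled to its stop; clear of the first hole at 0.0085. Its damped spring pushes down with 6 N at home, 10 N at the stop. Turning the stage (stops 0.74 rad either side) takes about 1 N at the knob, 2 N more with the pin riding on the plate
- index_pin: the plunger's steel pin, 8 mm across with a flat end; origin on the pin's line at z = 0 when home (its end is 22 mm above the origin). The holes are 10 mm wide, 130 mm from the axis; the pin drops in only within about 1 mm (0.008 rad) of a hole's centre
- bottle: small dropper bottle, 33 mm across, 102 mm tall, standing beside the turntable; leave it
- wood_stop: small wood block, 35 x 90 x 18 mm, beside the turntable; leave it

How it is judged:
By the outcome, as a careful person would: the job done as asked, in the order asked, and still so for the second after the job is handed in, with the robot touching nothing.
It also fails if it takes over 43 s, if anything falls off the work surface, if the arm or the gripper's body presses on something with over 40 N, if the wrist force passes 120 N, or if a joint passes its speed limit or range.

ROBOT

A 6-joint arm with a two-finger parallel gripper is mounted at the origin on the work surface; the furniture and walls round the work are solid. World frame = base frame: x ahead of the robot, y to its left, z up, the work surface at z = 0. Lengths are in m, angles in rad, forces in N, time in s.
With the tool pointing down it reaches from about 0.25 to 0.8 m from the base axis. Payload 8.5 kg.
Tool frame: the origin (TCP) lies at the very end of the fingers, on their centre line; the grasp point (between the pads) lies env.grasp_offset behind it (env.grasp_offset is the distance from the TCP to the grasp point, in m); z points along the fingers, y is the line along which they close (so a half turn about z gives the same grasp; the last joint's range is limited). The gripper opens to 85 mm and grips with 20 to 120 N. Pads are 22 mm wide; open, the fingers measure 114 mm over their backs; the gripper's body (76 mm by 85 mm) begins 54 mm behind the grasp point. The pads swing forward as they close: fully open they stand 13 mm farther back than shut.
Start: joints at [-1.3, 0.238, -0.013, 1.319, 0, 1.571], TCP at [0.14, -0.506, 0.231] pointing down, gripper open.
Joint ranges: [-2.66, 2.66], [-1.03, 1.9], [-1.14, 1.46], [-1.82, 2.27], [-1.45, 1.34], [-3.14, 3.14]. Speed limits (rad/s): [2.22, 2.22, 2.79, 3.14, 3.14, 3.14].

INTERFACE

Orientations are given as a unit quaternion [w, x, y, z].
In Python, from workcell import env, eyes gives the robot as it stands.
- The arm moves only by the shell command python3 -m handwheel 'ROWS' [FORCE]. ROWS is JSON, a list of rows, each an object with "claw": the closure, from 0 (fully open) to 1 (shut); "xyz": the shift along the tool's x, y, z in cm, a list of three; "angular": the turn, a rotation vector about the tool's x, y, z in rad, a list of three. A call has 1 to 8 rows; each row is the pose to reach, as a shift and turn from the pose commanded when the call began, along the tool's axes at that moment; what a row does not reach only later rows make up. A row lasts 1/8 s, in which the tool goes at most 62.5 mm and 10.7 degrees, less where a joint would pass 70% of its speed; a pose out of reach is approached as far as the arm can. A call with a gripper value outside its range is refused whole. The fingers move at their own pace and stop on an object; FORCE is the grip in N (left out, the last holds). Time passes only in rows, so rows that repeat a pose let the fingers close. It gives the time, the measured TCP pose, the force, the opening and the grip force at its end, in the units of the state.
- env.observe(): the state, without advancing time (a new reading comes with each control period).
- eyes.snapshot(name): name is "side" or "top"; returns the picture (400x640x3 uint8, red, green, blue); there is no depth.
- eyes.camera_info(name): a dict with "fov_y" (degrees; the focal length in pixels is half the picture's height over the tangent of half this angle, whatever the lens; pixels are square), "cx", "cy" (the principal point, pixels), "cam_to_world" (4x4, takes a point from camera to world coordinates). Camera axes: x right, y down, z forward; pixel columns grow to the right and rows downward; lengths in m; the calibration is good to about 2 mm. A picture is of the moment at which its call begins. camera_info takes no time and is no camera call.
- env.job_done(): hands the job in; it is judged then, once.
The state is a dict: "time": time; "joint_pos": joint angles; "joint_velocities": joint speeds; "joint_torque": joint torques, N m; "ee_pos": TCP position; "orientation": TCP orientation; "wrist_force": force on the tool from outside, world axes, zero at the start; "wrist_torque": the same for the moment, N m; "finger_gap": finger opening in m; "grip_force": force on a finger pad.
Only numpy, scipy, OpenCV 4.12 (cv2) and the standard library are available. Lean on these libraries where they do the work, as an engineer would, in place of code of your own. Each camera call takes 0.05 s, during which the arm holds its last target. There are 200 camera calls.

## Working session

There is one attempt and no reset: what is moved stays moved. The work goes in short steps, Python scripts to look and compute and a shell command to move; the robot and the scene stay as the last step left them, time stands still between calls to the robot, and variables do not carry over. Pictures are saved under pics/ and viewed, at most 10 in all, crops included, and the job is handed in when it is done.

```bash
mkdir -p pics; ls; python3 - <<'E'
from workcell import env, eyes
import cv2,numpy as np
for n in("side","top"):
    im=eyes.snapshot(n); cv2.imwrite(f"pics/{n}0.png",im[...,::-1])
    c=eyes.camera_info(n); print(n,c["fov_y"],c["cx"],c["cy"],np.round(c["cam_to_world"],3).tolist(),[k for k in c])
s=env.observe(); print(s["ee_pos"],s["orientation"],env.grasp_offset)
E
```

```text
pics
side 55.110060453608114 320.6432805746601 189.13200851637944 [[-0.955, -0.16, 0.251, 0.19], [-0.297, 0.47, -0.831, 0.832], [0.015, -0.868, -0.497, 0.578], [0.0, 0.0, 0.0, 1.0]] ['fov_y', 'cx', 'cy', 'cam_to_world']
top 49.20888662986091 319.45781305694715 201.85939331754147 [[-0.008, -0.997, 0.081, 0.352], [-1.0, 0.007, -0.009, 0.035], [0.009, -0.081, -0.997, 1.16], [0.0, 0.0, 0.0, 1.0]] ['fov_y', 'cx', 'cy', 'cam_to_world']
[ 0.14035706 -0.50550129  0.23074314] [-6.35891137e-04  9.90846699e-01  1.34990395e-01 -8.97006411e-05] 0.0187
```

View pics/top0.png

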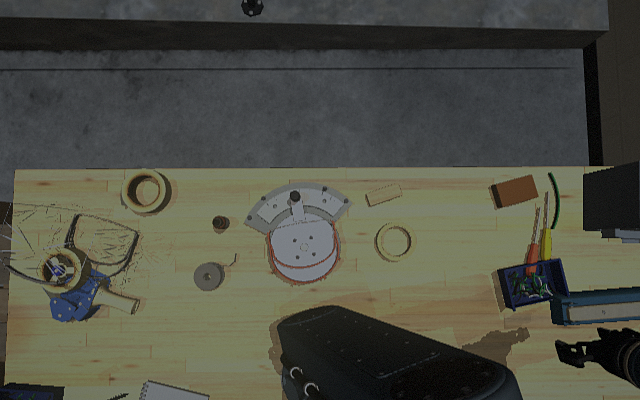

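View pics/side0.png

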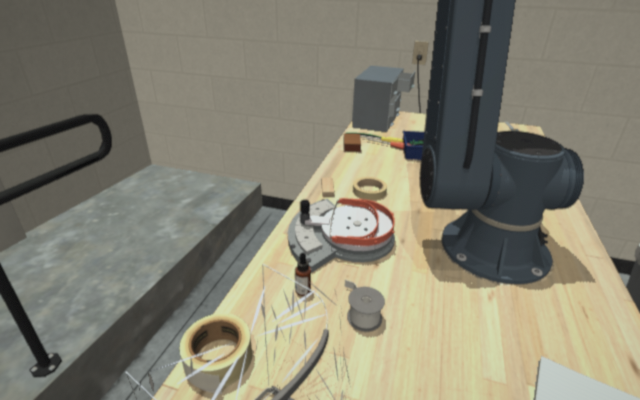

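The top view shows the stage near (303,250), the knob near (295,197), the bottle at (220,224) and the wood block at (383,194). The side view shows the knob near (305,205). I'll enlarge both.

```bash
python3 - <<'E'
import cv2,numpy as np
a=cv2.imread("pics/top0.png")[170:290,200:410]; b=cv2.imread("pics/side0.png")[170:300,260:410]
a=cv2.convertScaleAbs(a,alpha=1.4)
a=cv2.resize(a,None,fx=3.8,fy=3.8,interpolation=cv2.INTER_CUBIC)
b=cv2.resize(b,None,fx=4,fy=4,interpolation=cv2.INTER_CUBIC)
cv2.imwrite("pics/topc.png",a);cv2.imwrite("pics/sidec.png",b)
E
```

```text
(no output)
```

View pics/topc.png

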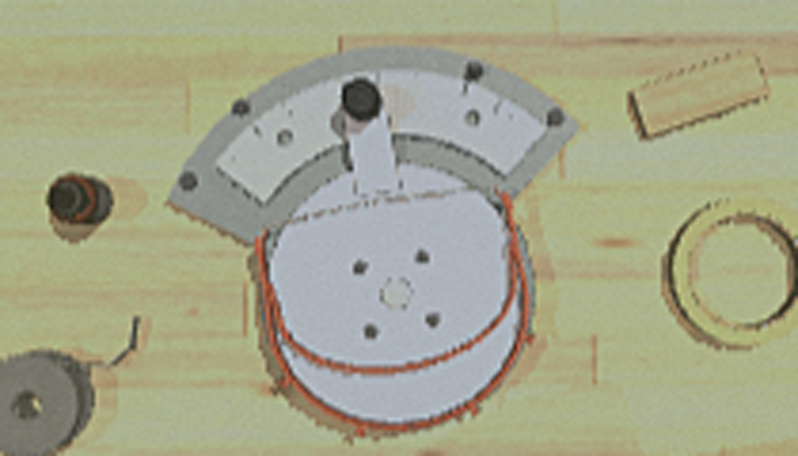

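View pics/sidec.png

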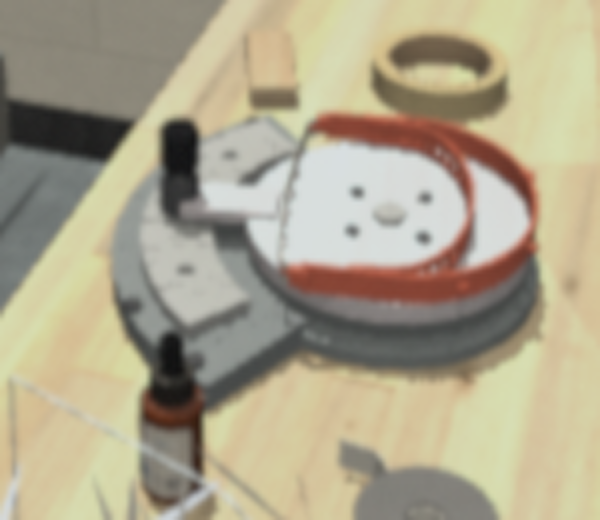

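```bash
cat > h.py <<'E'
from workcell import env, eyes
import numpy as np
def K(n):
    c=eyes.camera_info(n); return 200/np.tan(np.radians(c["fov_y"]/2)),c["cx"],c["cy"],np.array(c["cam_to_world"])
def cast(n,u,v,z):
    f,cx,cy,T=K(n); d=T[:3,:3]@[(u-cx)/f,(v-cy)/f,1]; o=T[:3,3]; return o+d*(z-o[2])/d[2]
def proj(n,p):
    f,cx,cy,T=K(n); q=T[:3,:3].T@(np.array(p)-T[:3,3]); return np.array([cx+f*q[0]/q[2],cy+f*q[1]/q[2]])
E
python3 - <<'E'
from h import *
np.set_printoptions(precision=4,suppress=True)
t=lambda x,y,z:cast("top",200+x/3.8-.4,170+y/3.8-.4,z)
s=lambda x,y,z:cast("side",260+x/4-.4,170+y/4-.4,z)
ax=t(397,293,45); print("axis",ax,s(389,213,45))
k=t(361,97,96); print("knob",k,s(181,125,96))
def pol(p,c=ax): d=(p-c)[:2]; return np.hypot(*d),np.arctan2(d[1],d[0])
print("knob pol",pol(k))
for nm,x,y,z in[("L1",240,107,24),("L2",188,181,24),("R1",474,71,24),("R1h",474,71,44),("R2",555,117,24),("hL",285,137,30),("hR",473,117,30)]:
    p=t(x,y,z); r,a=pol(p); print(nm,p,r,a-pol(k)[1],"side crop px",(proj("side",p)-[260,170]+.4)*4)
for nm,x,y,z in[("bottle",65,195,102),("woodc",700,95,18)]: print(nm,t(x,y,z))
E
```

```text
axis [ 1.292  -1.1335 45.    ] [-11.1766  64.3826  45.    ]
knob [-8.8208 -4.5037 96.    ] [-51.7208 147.3561  96.    ]
knob pol (np.float64(10.65955419809438), np.float64(-2.819903503563857))
L1 [-1.7295 -2.7279 24.    ] 3.4163701965266844 0.16387582118198907 side crop px [-300.2052 3710.4824]
L2 [-0.7128 -3.4392 24.    ] 3.055447082121818 0.5334161313193477 side crop px [-215.5144 4171.9885]
R1 [-2.2077  0.5065 24.    ] 3.8648290229102913 5.523267897250989 side crop px [-107.8202 2653.2661]
R1h [-4.4494  0.9196 44.    ] 6.097354341768187 5.6180786420799 side crop px [ -96.904  2559.0214]
R2 [-1.5609  1.6205 24.    ] 3.9651946121974238 5.193735760846608 side crop px [  27.552 2448.137]
hL [-1.7467 -2.6697 30.    ] 3.4049442184168064 0.14641143539487667 side crop px [-176.2861 3457.8813]
hR [-2.0734  0.6061 30.    ] 3.788351869179983 5.484418650314723 side crop px [ -30.03   2662.8589]
bottle [ -3.5555 -22.7454 102.    ]
woodc [-1.2733  2.6875 18.    ]
```

Units slip: heights must be in metres.

```bash

python3 - <<'E'
from h import *
np.set_printoptions(precision=4,suppress=True)
t=lambda x,y,z:cast("top",200+x/3.8-.4,170+y/3.8-.4,z/1e3)
s=lambda x,y,z:cast("side",260+x/4-.4,170+y/4-.4,z/1e3)
ax=t(397,293,45); print("axis",ax,s(389,213,45))
k=t(361,97,96); print("knob",k,s(181,125,96))
def pol(p,c=ax): d=(p-c)[:2]; return np.hypot(*d),np.arctan2(d[1],d[0])
print("knob pol",pol(k))
for nm,x,y,z in[("L1",240,107,24),("L1h",240,107,44),("L2",188,181,24),("R1",474,71,24),("R1h",474,71,44),("R2",555,117,24),("hL",285,137,30),("hR",473,117,30)]:
    p=t(x,y,z); r,a=pol(p); print(nm,p,r,a-pol(k)[1],"side crop px",(proj("side",p)-[260,170]+.4)*4)
for nm,x,y,z in[("bottle",65,195,102),("woodc",700,95,18)]: print(nm,t(x,y,z))
E
```

```text
axis [0.3285 0.0645 0.045 ] [0.3262 0.0687 0.045 ]
knob [0.4553 0.0858 0.096 ] [0.4521 0.0911 0.096 ]
knob pol (np.float64(0.1285575855160696), np.float64(0.1656737902376254))
L1 [0.4559 0.1722 0.024 ] 0.1668401676893665 0.5359423477498545 side crop px [129.0841 298.9998]
L1h [0.4541 0.1698 0.044 ] 0.1638876398503113 0.5318473548645165 side crop px [132.804 269.438]
L2 [0.4054 0.2076 0.024 ] 0.16240718620095745 0.9120674365628717 side crop px [191.6756 354.716 ]
R1 [0.4797 0.0114 0.024 ] 0.16028729157497124 -0.5037920115818563 side crop px [182.0506 150.6806]
R1h [0.4775 0.0118 0.044 ] 0.15803589771260204 -0.5060316990199669 side crop px [184.8907 126.1609]
R2 [ 0.4475 -0.044   0.024 ] 0.16111775241771453 -0.9050761322442102 side crop px [252.0127 118.0816]
hL [0.4346 0.1408 0.03  ] 0.13068280849755504 0.4573172307226502 side crop px [181.6293 266.6612]
hR [0.4474 0.0125 0.03  ] 0.12983897776861292 -0.5785028873616598 side crop px [227.4197 152.2515]
bottle [0.3934 0.2738 0.102 ]
woodc [ 0.4626 -0.145   0.018 ]
```

```bash
python3 - <<'E'
import cv2,numpy as np
a=cv2.imread("pics/top0.png"); b=cv2.imread("pics/side0.png")
f=lambda i,y,x,h=26,w=32:cv2.resize(cv2.convertScaleAbs(i[y-h//2:y+h//2,x-w//2:x+w//2],alpha=1.3),(384,290),interpolation=cv2.INTER_NEAREST)
o=np.vstack([np.hstack([f(a,198,263),f(a,190,324)]),np.hstack([f(b,245,293),f(b,205,308)])])
cv2.imwrite("pics/zoom.png",o)
E
```

```text
(no output)
```

View pics/zoom.png

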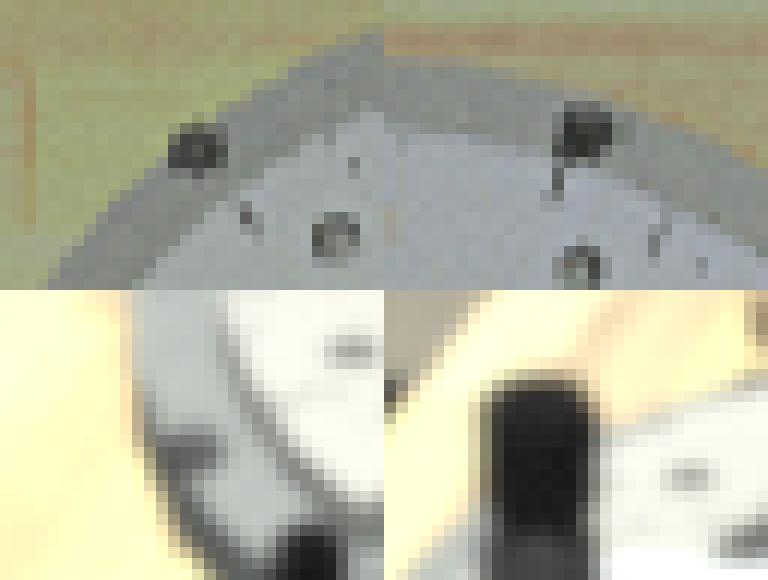

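The left marker at (263,198) is low: in the side view it lies flat at z≈24 mm. So the tall pin is the right one at (325,189), which the knob hides in the side view. The right hole shows at about -0.58 rad from the first. I'll move above the knob.

```bash
python3 -m handwheel '[{"claw":0.4,"xyz":[5.7,-6.1,0],"angular":[0,0,0]},{"claw":0.4,"xyz":[9.5,-10,0],"angular":[0,0,0]},{"claw":0.4,"xyz":[13.5,-14,1],"angular":[0,0,0]},{"claw":0.4,"xyz":[17.5,-18.5,1],"angular":[0,0,0]},{"claw":0.4,"xyz":[21.5,-22.5,2],"angular":[0,0,0]},{"claw":0.4,"xyz":[25.5,-27,2],"angular":[0,0,0]},{"claw":0.4,"xyz":[29.5,-31,3],"angular":[0,0,0]},{"claw":0.4,"xyz":[33.5,-35,3],"angular":[0,0,0]}]' 20; cat > st.py <<'E'
from h import *
from scipy.spatial.transform import Rotation as R
import sys
s=env.observe(); q=s["orientation"]; r=R.from_quat(q,scalar_first=True); p=np.array(s["ee_pos"]); m=r.as_matrix()
np.set_printoptions(precision=4,suppress=True)
print(s["time"],p,"yaw",np.arctan2(m[1,0],m[0,0]),"z",m[:,2],"j",np.array(s["joint_pos"]),"F",np.array(s["wrist_force"]),"gap",s["finger_gap"],s["grip_force"])
if len(sys.argv)>3: print("tool cm",m.T@(np.array([float(a) for a in sys.argv[1:4]])-p)*100)
E
python3 st.py .4545 .087 .15
```

```text
time: 1.1
ee_pos: [0.3697, -0.077, 0.2009]
orientation: [-0.0, 0.991, 0.135, -0.0]
wrist_force: [1.8, -0.9, -0.0]
finger_gap: 0.051
grip_force: 0.0
1.1 [ 0.3697 -0.077   0.2009] yaw 0.2709443740203358 z [-0.0005  0.0001 -1.    ] j [-0.2054 -0.0003 -0.3732  1.1985 -0.      2.6652] F [ 1.8039 -0.8633 -0.0049] gap 0.05097118913062744 0.0
tool cm [ 12.5618 -13.5354   5.0821]
```

```bash
python3 -m handwheel '[{"claw":0.4,"xyz":[2,-2,0],"angular":[0,0,-0.18]},{"claw":0.4,"xyz":[4,-4,0],"angular":[0,0,-0.36]},{"claw":0.4,"xyz":[6,-6,0],"angular":[0,0,-0.54]},{"claw":0.4,"xyz":[8,-8,0],"angular":[0,0,-0.72]},{"claw":0.4,"xyz":[10,-10.5,0],"angular":[0,0,-0.9]},{"claw":0.4,"xyz":[12,-12.5,0],"angular":[0,0,-1.08]},{"claw":0.4,"xyz":[12.6,-13.5,0],"angular":[0,0,-1.26]},{"claw":0.4,"xyz":[12.6,-13.5,0],"angular":[0,0,-1.44]}]' 20 >/dev/null;  python3 -m handwheel '[{"claw":0.4,"xyz":[0,0,0],"angular":[0,0,-0.18]},{"claw":0.4,"xyz":[0,0,0],"angular":[0,0,-0.36]},{"claw":0.4,"xyz":[0,0,0],"angular":[0,0,-0.54]},{"claw":0.4,"xyz":[0,0,0],"angular":[0,0,-0.72]},{"claw":0.4,"xyz":[0,0,0],"angular":[0,0,-0.9]},{"claw":0.4,"xyz":[0,0,0],"angular":[0,0,-1.08]},{"claw":0.4,"xyz":[0,0,0],"angular":[0,0,-1.26]},{"claw":0.4,"xyz":[0,0,0],"angular":[0,0,-1.44]}]' 20 >/dev/null
python3 st.py .4545 .087 .15; python3 - <<'E'
from h import *
import cv2
a=eyes.snapshot("top")[130:270,220:410,::-1];b=eyes.snapshot("side")[120:270,240:390,::-1]
cv2.imwrite("pics/v1.png",np.hstack([cv2.resize(a,(420,310)),cv2.resize(b,(310,310))]))
E
```

```text
3.1 [0.4547 0.0848 0.201 ] yaw -3.126397878881767 z [-0.0007  0.     -1.    ] j [ 0.1843  0.1451 -0.2113  1.215   0.0001  0.1691] F [-0.2678  0.5538  0.0785] gap 0.050931331441194425 0.0
tool cm [0.0089 0.221  5.1048]
```

View pics/v1.png

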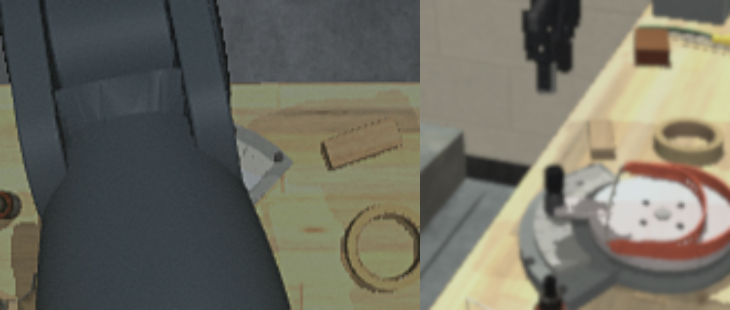

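The arm now hides the top view; in the side view the gripper is above the knob. I'll refine the knob position from dark blobs in the first pictures.

```bash
python3 - <<'E'
from h import *
import cv2
np.set_printoptions(precision=4,suppress=True)
def blob(n,x0,x1,y0,y1,th):
    g=cv2.imread(f"pics/{n}0.png",0)[y0:y1,x0:x1]; m=(g<th).astype(np.uint8)
    _,l,s,c=cv2.connectedComponentsWithStats(m); i=1+np.argmax(s[1:,4]); return s[i]+[x0,y0,0,0,0],c[i]+[x0,y0]
sT,cT=blob("top",285,306,186,205,60); sS,cS=blob("side",296,316,196,228,60)
print(sT,cT,sS,cS)
uS,vS=cS
# side blob shows black knob z64..96 -> centroid z~80 ; top blob top face & side -> ~z 88
def ray(n,u,v):
    f,cx,cy,T=K(n); d=T[:3,:3]@[(u-cx)/f,(v-cy)/f,1]; return T[:3,3],d/np.linalg.norm(d)
print(cast("top",*cT,.09),cast("side",*cS,.08))
o1,d1=ray("top",*cT);o2,d2=ray("side",*cS)
A=np.stack([d1,-d2],1);t=np.linalg.lstsq(A,o2-o1,rcond=None)[0];print(o1+d1*t[0],o2+d2*t[1])
E
```

```text
[290 191  10  11  89] [294.5169 195.9438] [301 201   8  22 146] [304.3151 210.3014]
[0.4539 0.0862 0.09  ] [0.4478 0.1075 0.08  ]
[0.4561 0.0874 0.0661] [0.4551 0.0871 0.0659]
```

```bash
python3 -m handwheel '[{"claw":0.4,"xyz":[0,0.2,3],"angular":[0,0,-0.15]},{"claw":0.4,"xyz":[0,0.2,6],"angular":[0,0,-0.15]},{"claw":0.4,"xyz":[0,0.2,8],"angular":[0,0,-0.15]},{"claw":0.4,"xyz":[0,0.2,9.2],"angular":[0,0,-0.15]},{"claw":0.4,"xyz":[0,0.2,9.2],"angular":[0,0,-0.15]}]' 20 >/dev/null
python3 st.py .4545 .0868 .062; python3 - <<'E'
from h import *
import cv2
s=eyes.snapshot("side");t=env.observe();p=t["ee_pos"]
print(proj("side",p),proj("side",[.4545,.0868,.096]))
b=s[140:250,240:370,::-1]
cv2.imwrite("pics/v2.png",cv2.resize(b,None,fx=5,fy=5,interpolation=cv2.INTER_CUBIC))
E
```

```text
3.825 [0.4545 0.0867 0.1088] yaw -2.9843089235597993 z [-0.0013 -0.0001 -1.    ] j [ 0.1885  0.2121 -0.3796  0.9805  0.0001  0.0312] F [-0.5084  0.1265 -0.4211] gap 0.05098480989140771 0.0
tool cm [-0.0104  0.0054  4.6841]
[304.29796122 194.96532111] [304.50085394 199.80374129]
```

View pics/v2.png

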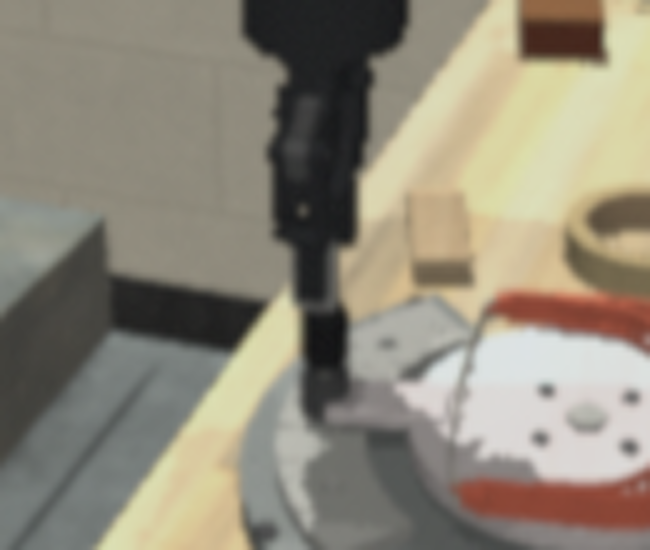

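The fingers stand just above the knob and in line with it (column ~304 in the full picture). I'll descend and close gently.

```bash
python3 -m handwheel '[{"claw":0.4,"xyz":[0,0,2],"angular":[0,0,0]},{"claw":0.4,"xyz":[0,0,4],"angular":[0,0,0]},{"claw":0.4,"xyz":[0,0,4.6],"angular":[0,0,0]},{"claw":0.4,"xyz":[0,0,4.6],"angular":[0,0,0]},{"claw":0.6,"xyz":[0,0,4.6],"angular":[0,0,0]},{"claw":0.66,"xyz":[0,0,4.6],"angular":[0,0,0]},{"claw":0.68,"xyz":[0,0,4.6],"angular":[0,0,0]}]' 20 >/dev/null
python3 st.py
```

```text
4.75 [0.4551 0.0869 0.0637] yaw -2.982455632848778 z [ 0.0006  0.0002 -1.    ] j [ 0.1886  0.2583 -0.4515  0.8604  0.0001  0.0294] F [ 0.1862  0.35   -0.2594] gap 0.02735589760337544 0.0
```

```bash
python3 -m handwheel '[{"claw":0.71,"xyz":[0,0,0],"angular":[0,0,0]},{"claw":0.73,"xyz":[0,0,0],"angular":[0,0,0]},{"claw":0.75,"xyz":[0,0,0],"angular":[0,0,0]}]' 20 >/dev/null
python3 st.py;  python3 -m handwheel '[{"claw":0.8,"xyz":[0,0,0],"angular":[0,0,0]},{"claw":0.8,"xyz":[0,0,0],"angular":[0,0,0]}]' 25 >/dev/null
python3 st.py
```

```text
5.125 [0.4551 0.0869 0.0636] yaw -2.982438116744647 z [ 0.0005  0.0002 -1.    ] j [ 0.1885  0.2584 -0.4515  0.8604  0.0001  0.0294] F [-1.1089 -0.8913  5.3946] gap 0.0241398800076943 19.40584073716309
5.375 [0.4551 0.0869 0.0637] yaw -2.9824180334805925 z [ 0.0006  0.0002 -1.    ] j [ 0.1885  0.2584 -0.4515  0.8604  0.0001  0.0294] F [-0.2955 -0.4235  5.8401] gap 0.023791590404887656 24.176611147122458
```

```bash
python3 -m handwheel '[{"claw":0.85,"xyz":[0,0,0],"angular":[0,0,0]},{"claw":0.85,"xyz":[0,0,-0.3],"angular":[0,0,0]},{"claw":0.85,"xyz":[0,0,-0.6],"angular":[0,0,0]},{"claw":0.85,"xyz":[0,0,-0.9],"angular":[0,0,0]},{"claw":0.85,"xyz":[0,0,-1.15],"angular":[0,0,0]},{"claw":0.85,"xyz":[0,0,-1.15],"angular":[0,0,0]}]' 45 >/dev/null
python3 st.py
```

```text
6.125 [0.4549 0.0868 0.0749] yaw -2.9823912427844053 z [ 0.      0.0001 -1.    ] j [ 0.1886  0.246  -0.4344  0.8904  0.0001  0.0294] F [  3.4502   0.9703 -10.3396] gap 0.023413986040387465 44.516348275355995
```

```bash
cat > arc.py <<'E'
# print tool-frame rows (cm) to go to the given knob angles (abs theta) from the present pose
from h import *
from scipy.spatial.transform import Rotation as R
import sys
c=np.array([.3268,.0648]); s=env.observe(); m=R.from_quat(s["orientation"],scalar_first=True).as_matrix(); p=np.array(s["ee_pos"])
d=p[:2]-c; th0=np.arctan2(d[1],d[0]); print("th0",th0,"r",np.hypot(*d))
for th in map(float,sys.argv[1:]):
    g=c+.130*np.array([np.cos(th),np.sin(th)]); w=np.array([*(g-p[:2]),0]); print(th,np.round(m.T@w*100,2)[:2],"ang",round(th0-th,3))
E
python3 arc.py .15 .1 .03 -.05 -.13 -.21 -.28 -.32
```

```text
th0 0.17034744557605733 r 0.13000137066040632
0.15 [-0.   -0.26] ang 0.02
0.1 [ 0.02 -0.91] ang 0.07
0.03 [ 0.11 -1.82] ang 0.14
-0.05 [ 0.28 -2.84] ang 0.22
-0.13 [ 0.54 -3.85] ang 0.3
-0.21 [ 0.88 -4.84] ang 0.38
-0.28 [ 1.23 -5.67] ang 0.45
-0.32 [ 1.46 -6.14] ang 0.49
```

```bash
python3 -m handwheel '[{"claw":0.85,"xyz":[0,-0.26,0],"angular":[0,0,0.02]},{"claw":0.85,"xyz":[0.02,-0.91,0],"angular":[0,0,0.07]},{"claw":0.85,"xyz":[0.11,-1.82,0],"angular":[0,0,0.14]}]' 45 >/dev/null
python3 st.py; python3 arc.py -.05 -.13 -.21 -.27 -.30 -.32
```

```text
6.5 [0.4568 0.0683 0.0748] yaw -3.1262004092233204 z [ 0.      0.0001 -1.    ] j [ 0.1484  0.2441 -0.4373  0.8893  0.0001  0.133 ] F [  4.0888   1.0595 -10.33  ] gap 0.02316696158977048 44.60766695905477
th0 0.02683316039723032 r 0.12999919873463137
-0.05 [ 0.03 -1.  ] ang 0.077
-0.13 [ 0.14 -2.03] ang 0.157
-0.21 [ 0.33 -3.05] ang 0.237
-0.27 [ 0.52 -3.81] ang 0.297
-0.3 [ 0.64 -4.18] ang 0.327
-0.32 [ 0.72 -4.43] ang 0.347
```

```bash
python3 -m handwheel '[{"claw":0.85,"xyz":[0.03,-1.0,0],"angular":[0,0,0.077]},{"claw":0.85,"xyz":[0.14,-2.03,0],"angular":[0,0,0.157]},{"claw":0.85,"xyz":[0.33,-3.05,0],"angular":[0,0,0.237]},{"claw":0.85,"xyz":[0.52,-3.81,0],"angular":[0,0,0.297]},{"claw":0.85,"xyz":[0.64,-4.18,0],"angular":[0,0,0.327]},{"claw":0.85,"xyz":[0.72,-4.43,0],"angular":[0,0,0.347]},{"claw":0.85,"xyz":[0.72,-4.43,0],"angular":[0,0,0.347]}]' 45 >/dev/null
python3 st.py; python3 arc.py -.34; python3 - <<'E'
from h import *
import cv2
s=eyes.snapshot("side")
cv2.imwrite("pics/v3.png",cv2.resize(s[140:250,240:370,::-1],None,fx=5,fy=5,interpolation=cv2.INTER_CUBIC))
E
```

```text
7.375 [0.4502 0.0239 0.0748] yaw 2.813365701634008 z [-0.0002 -0.0005 -1.    ] j [ 0.0534  0.2275 -0.4609  0.8827 -0.0005  0.3817] F [  3.2491  -1.1397 -10.6453] gap 0.023507334145301297 44.64942750055343
th0 -0.31976609308411696 r 0.12999487734708562
-0.34 [-0.   -0.26] ang 0.02
```

View pics/v3.png

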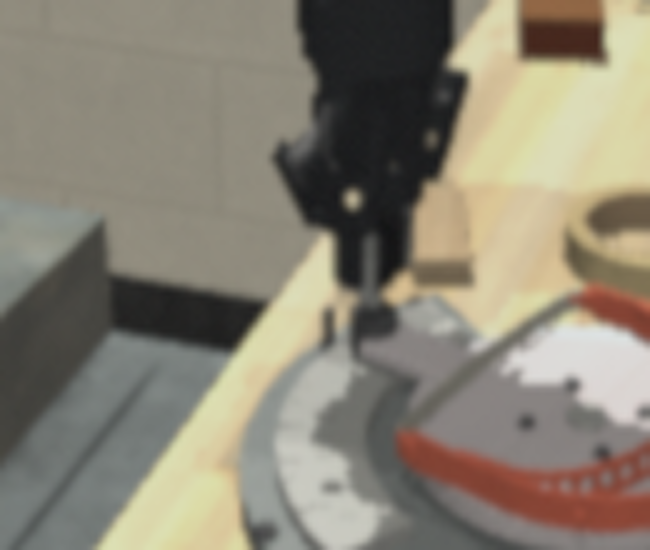

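The stage has swung round, and the tall marker pin now shows clearly at crop (327,325), so the station is right. Next I'll set the pin on the plate and loosen the grip, so the spring alone loads it.

```bash
python3 -m handwheel '[{"claw":0.85,"xyz":[0,0,0.1],"angular":[0,0,0]},{"claw":0.85,"xyz":[0,0,0.2],"angular":[0,0,0]},{"claw":0.85,"xyz":[0,0,0.3],"angular":[0,0,0]},{"claw":0.85,"xyz":[0,0,0.32],"angular":[0,0,0]}]' 45 >/dev/null
python3 st.py; python3 -m handwheel '[{"claw":0.72,"xyz":[0,0,0],"angular":[0,0,0]},{"claw":0.7,"xyz":[0,0,0],"angular":[0,0,0]},{"claw":0.69,"xyz":[0,0,0],"angular":[0,0,0]}]' 20 >/dev/null
python3 st.py;python3 arc.py -.328 -.336 -.344 -.352 -.36
```

```text
7.925 [0.4504 0.0243 0.0718] yaw 2.813954629044056 z [ 0.0001  0.0001 -1.    ] j [ 0.0539  0.2308 -0.4655  0.8744  0.0001  0.3815] F [ 1.7079 -1.5968 -4.0955] gap 0.023197216547083267 45.17744081094861
8.3 [0.4504 0.0244 0.0719] yaw 2.8140006958508015 z [ 0.0002  0.0005 -1.    ] j [ 0.0539  0.2306 -0.4654  0.8745  0.0004  0.3815] F [0.3928 0.1912 0.4717] gap 0.026598101089067162 0.0
th0 -0.31585255686185176 r 0.12998034074762455
-0.328 [-0.   -0.16] ang 0.012
-0.336 [-0.   -0.26] ang 0.02
-0.344 [-0.   -0.37] ang 0.028
-0.352 [ 0.   -0.47] ang 0.036
-0.36 [ 0.   -0.57] ang 0.044
```

```bash
python3 -m handwheel '[{"claw":0.69,"xyz":[0,-0.1,0],"angular":[0,0,0.008]},{"claw":0.69,"xyz":[0,-0.2,0],"angular":[0,0,0.015]},{"claw":0.69,"xyz":[0,-0.3,0],"angular":[0,0,0.023]},{"claw":0.69,"xyz":[0,-0.4,0],"angular":[0,0,0.031]},{"claw":0.69,"xyz":[0,-0.5,0],"angular":[0,0,0.038]},{"claw":0.69,"xyz":[0.01,-0.6,0],"angular":[0,0,0.046]},{"claw":0.69,"xyz":[0.01,-0.7,0],"angular":[0,0,0.054]}]' 20 >/dev/null
python3 st.py;python3 arc.py -.374 -.378 -.382 -.386 -.39
```

```text
9.175 [0.4484 0.0188 0.0718] yaw 2.76004993551446 z [ 0.0008  0.0028 -1.    ] j [ 0.04    0.2268 -0.471   0.8721  0.0027  0.4215] F [0.8942 7.3176 0.1508] gap 0.026180853469805986 3.545193470927188
th0 -0.36191338708168896 r 0.13001183668638783
-0.374 [-0.   -0.16] ang 0.012
-0.378 [-0.   -0.21] ang 0.016
-0.382 [-0.   -0.26] ang 0.02
-0.386 [-0.   -0.31] ang 0.024
-0.39 [-0.   -0.37] ang 0.028
```

```bash
python3 -m handwheel '[{"claw":0.69,"xyz":[0,0,0],"angular":[0,0,0]}]' 20 >/dev/null; python3 st.py;  python3 -m handwheel '[{"claw":0.69,"xyz":[0,-0.05,0],"angular":[0,0,0.004]},{"claw":0.69,"xyz":[0,-0.05,0],"angular":[0,0,0.004]}]' 20 >/dev/null; python3 st.py
```

```text
9.3 [0.4483 0.0187 0.0718] yaw 2.7600475398120263 z [ 0.0007  0.0025 -1.    ] j [ 0.0399  0.2268 -0.471   0.8722  0.0025  0.4214] F [0.5045 7.5849 0.6449] gap 0.026341011967649982 3.272839879937237
9.55 [0.4481 0.0182 0.0718] yaw 2.7561615916765043 z [ 0.0007  0.0025 -1.    ] j [ 0.0389  0.2265 -0.4715  0.872   0.0025  0.4243] F [1.4625 6.2962 1.0298] gap 0.026474800873233874 3.346233272604877
```

Force is a steady 6–7 N and the knob follows, so it is sliding on the plate. I'll go on in fine steps.

```bash
python3 -m handwheel '[{"claw":0.69,"xyz":[0,-0.05,0],"angular":[0,0,0.004]},{"claw":0.69,"xyz":[0,-0.1,0],"angular":[0,0,0.008]},{"claw":0.69,"xyz":[0,-0.15,0],"angular":[0,0,0.012]},{"claw":0.69,"xyz":[0,-0.2,0],"angular":[0,0,0.016]}]' 20 >/dev/null; python3 st.py;  python3 arc.py
```

```text
10.05 [0.4474 0.0163 0.0718] yaw 2.7400375547741995 z [ 0.0006  0.0024 -1.    ] j [ 0.0348  0.2253 -0.4733  0.8715  0.0023  0.4364] F [ 1.8128  5.9064 -0.1719] gap 0.026496298827897277 2.9129489947808906
th0 -0.3824439295304352 r 0.1299456560583058
```

```bash
python3 -m handwheel '[{"claw":0.69,"xyz":[0,-0.05,0],"angular":[0,0,0.004]},{"claw":0.69,"xyz":[0,-0.1,0],"angular":[0,0,0.008]},{"claw":0.69,"xyz":[0,-0.1,0],"angular":[0,0,0.008]}]' 20 >/dev/null; python3 st.py;  python3 arc.py
```

```text
10.425 [0.4468 0.015  0.0716] yaw 2.731949833541555 z [ 0.0002  0.0013 -1.    ] j [ 0.0325  0.2249 -0.4745  0.8712  0.0013  0.4422] F [ 0.9411  5.008  -2.4656] gap 0.02611515881694832 2.4712701264161296
th0 -0.393750047668881 r 0.12992963658150752
```

```bash
python3 -m handwheel '[{"claw":0.69,"xyz":[0,0,0],"angular":[0,0,0]},{"claw":0.69,"xyz":[0,0,0],"angular":[0,0,0]}]' 20 >/dev/null; python3 st.py;  python3 - <<'E'
from h import *
import cv2
s=eyes.snapshot("side")
cv2.imwrite("pics/v4.png",cv2.resize(s[170:240,270:360,::-1],None,fx=7,fy=7,interpolation=cv2.INTER_CUBIC))
E
```

```text
10.675 [0.4468 0.0148 0.0716] yaw 2.7319115737588366 z [ 0.0001  0.0009 -1.    ] j [ 0.0324  0.2249 -0.4745  0.8713  0.0009  0.4421] F [ 2.6631  4.6585 -2.7696] gap 0.026298315500239335 2.5386151267730384
```

View pics/v4.png

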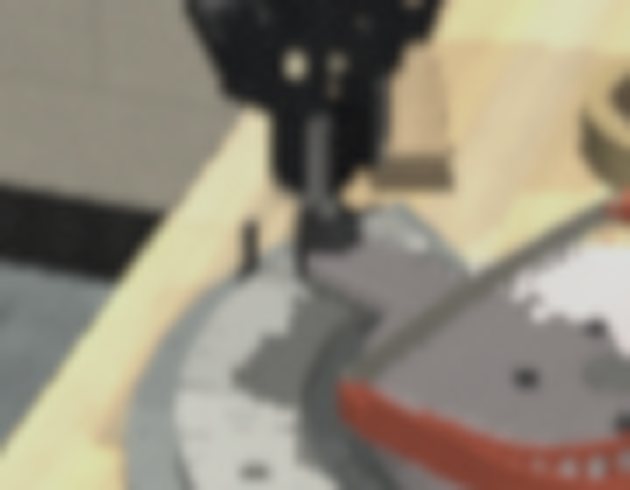

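The -2.8 N downward drag suggests the pin wants to drop but is held by pad friction. I'll ease off the push.

```bash
python3 -m handwheel '[{"claw":0.69,"xyz":[0,0.05,0],"angular":[0,0,0]},{"claw":0.69,"xyz":[0,0.1,0],"angular":[0,0,0]},{"claw":0.68,"xyz":[0,0.1,0],"angular":[0,0,0]}]' 20 >/dev/null; python3 st.py; python3 -m handwheel '[{"claw":0.69,"xyz":[0,-0.05,0],"angular":[0,0,0]},{"claw":0.69,"xyz":[0,-0.1,0],"angular":[0,0,0]},{"claw":0.69,"xyz":[0,-0.15,0],"angular":[0,0,0]}]' 20 >/dev/null; python3 st.py
```

```text
11.1 [0.4469 0.015  0.0717] yaw 2.731564246610704 z [-0.0002 -0.0007 -1.    ] j [ 0.0341  0.2253 -0.4736  0.8721 -0.0007  0.4441] F [ 0.6327 -0.1895 -0.4898] gap 0.027182444954510755 0.024709264703233202
11.475 [0.4467 0.0143 0.0717] yaw 2.7320844057337106 z [ 0.0005  0.0009 -1.    ] j [ 0.0314  0.2244 -0.4748  0.8711  0.0009  0.4409] F [ 1.4817  2.566  -2.8551] gap 0.026483368361527947 1.8055568590352777
```

```bash
python3 -m handwheel '[{"claw":0.69,"xyz":[0,-0.05,0],"angular":[0,0,0]},{"claw":0.69,"xyz":[0,-0.05,0],"angular":[0,0,0]}]' 20 >/dev/null; python3 st.py; python3 -m handwheel '[{"claw":0.69,"xyz":[0,-0.05,0],"angular":[0,0,0]},{"claw":0.69,"xyz":[0,-0.05,0],"angular":[0,0,0]}]' 20 >/dev/null; python3 st.py
```

```text
11.725 [0.4462 0.0133 0.0716] yaw 2.7316815934583287 z [-0.0001 -0.0003 -1.    ] j [ 0.0301  0.2242 -0.4755  0.8713 -0.0003  0.44  ] F [0.4147 0.0634 0.8042] gap 0.02645207257885173 0.011947969906032085
11.975 [0.4459 0.0128 0.0716] yaw 2.7315472717602884 z [-0.0003 -0.0004 -1.    ] j [ 0.0289  0.2236 -0.476   0.8714 -0.0004  0.439 ] F [ 1.2926 -0.5906 -0.4524] gap 0.02641509870464954 0.04647881956771016
```

```bash
for i in 1 2 3; do :; done; python3 -m handwheel '[{"claw":0.69,"xyz":[0,-0.05,0],"angular":[0,0,0]},{"claw":0.69,"xyz":[0,-0.05,0],"angular":[0,0,0]}]' 20 >/dev/null; python3 st.py|cut -c1-40,150-; python3 -m handwheel '[{"claw":0.69,"xyz":[0,-0.05,0],"angular":[0,0,0]},{"claw":0.69,"xyz":[0,-0.05,0],"angular":[0,0,0]}]' 20 >/dev/null; python3 st.py|cut -c1-40,150-
```

```text
12.225 [0.4458 0.0125 0.0716] yaw 2.7316 0.0269] gap 0.026011759166328825 0.20042825723066926
12.475 [0.4456 0.0121 0.0716] yaw 2.731821 -0.0427] gap 0.026530489392687137 0.3323344700038433
```

```bash
python3 -m handwheel '[{"claw":0.69,"xyz":[0,-0.05,0],"angular":[0,0,0]},{"claw":0.69,"xyz":[0,-0.05,0],"angular":[0,0,0]}]' 20 >/dev/null; python3 st.py; python3 -m handwheel '[{"claw":0.69,"xyz":[0,-0.05,0],"angular":[0,0,0]},{"claw":0.69,"xyz":[0,-0.05,0],"angular":[0,0,0]}]' 20 >/dev/null; python3 st.py
```

```text
12.725 [0.4455 0.0116 0.0716] yaw 2.731761730553414 z [ 0.  0. -1.] j [ 0.0261  0.2228 -0.4772  0.8707  0.      0.4359] F [ 0.3481  0.7724 -0.0948] gap 0.026303309052100883 0.36989204585552216
12.975 [0.4453 0.0111 0.0717] yaw 2.731673623285642 z [ 0.0001  0.     -1.    ] j [ 0.025   0.2224 -0.4777  0.8706  0.      0.4349] F [1.685  0.255  0.3643] gap 0.02633080265371822 0.3740647528320551
```

```bash
python3 -m handwheel '[{"claw":0.69,"xyz":[0,-0.05,0],"angular":[0,0,0]},{"claw":0.69,"xyz":[0,-0.05,0],"angular":[0,0,0]}]' 20 >/dev/null; python3 st.py; python3 - <<'E'
from h import *
import cv2
s=eyes.snapshot("side")
a=cv2.imread("pics/v4.png")
b=cv2.resize(s[170:240,270:360,::-1],(630,490),interpolation=cv2.INTER_CUBIC)
cv2.imwrite("pics/v5.png",np.hstack([a[120:420,200:500],b[120:420,200:500]]))
E
```

```text
13.225 [0.4452 0.0108 0.0716] yaw 2.731850387290703 z [ 0.0002  0.0002 -1.    ] j [ 0.0241  0.2222 -0.478   0.8704  0.0002  0.4339] F [1.522  1.2922 0.3167] gap 0.026433232236205265 0.7175639737397432
```

View pics/v5.png

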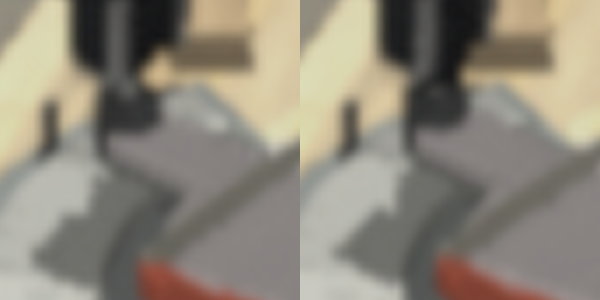

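Compared with before, the knob's black body now fills the space between finger and housing, so it has dropped. The push force is also near zero within the hole's play. I'll do one small lock test, then release and rise.

```bash
python3 -m handwheel '[{"claw":0.69,"xyz":[0,-0.05,0],"angular":[0,0,0]},{"claw":0.69,"xyz":[0,-0.1,0],"angular":[0,0,0]},{"claw":0.69,"xyz":[0,-0.1,0],"angular":[0,0,0]}]' 20 >/dev/null; python3 st.py; python3 -m handwheel '[{"claw":0.69,"xyz":[0,-0.05,0],"angular":[0,0,0]},{"claw":0.69,"xyz":[0,-0.1,0],"angular":[0,0,0]},{"claw":0.69,"xyz":[0,-0.1,0],"angular":[0,0,0]}]' 20 >/dev/null; python3 st.py
```

```text
13.65 [0.4451 0.0104 0.0717] yaw 2.732216124821655 z [ 0.0007  0.0015 -1.    ] j [ 0.0224  0.2216 -0.4788  0.8697  0.0015  0.4318] F [ 2.6097  5.3408 -1.1551] gap 0.026220087818276255 3.027491254324559
14.025 [0.445  0.0102 0.0717] yaw 2.7326588893488064 z [ 0.0013  0.0031 -1.    ] j [ 0.0208  0.221  -0.4794  0.869   0.0031  0.4297] F [ 4.2789  8.8211 -2.5811] gap 0.0266435292986162 5.128458039835095
```

Locked: the force rises and the knob no longer follows. Backing off and releasing.

```bash
python3 -m handwheel '[{"claw":0.69,"xyz":[0,0.1,0],"angular":[0,0,0]},{"claw":0.69,"xyz":[0,0.25,0],"angular":[0,0,0]},{"claw":0.6,"xyz":[0,0.25,0],"angular":[0,0,0]},{"claw":0.4,"xyz":[0,0.25,0],"angular":[0,0,0]},{"claw":0.4,"xyz":[0,0.25,0],"angular":[0,0,0]}]' 20 >/dev/null; python3 st.py; python3 -m handwheel '[{"claw":0.4,"xyz":[0,0.25,-2],"angular":[0,0,0]},{"claw":0.4,"xyz":[0,0.25,-5],"angular":[0,0,0]},{"claw":0.4,"xyz":[0,0.25,-9],"angular":[0,0,0]},{"claw":0.4,"xyz":[0,0.25,-13],"angular":[0,0,0]},{"claw":0.4,"xyz":[0,0.25,-15],"angular":[0,0,0]}]' 20 >/dev/null
python3 - <<'E'
from h import *
import cv2
np.set_printoptions(precision=4,suppress=True)
s=eyes.snapshot("side"); cv2.imwrite("pics/v6.png",s[...,::-1]); g=cv2.cvtColor(s,cv2.COLOR_RGB2GRAY)
c=np.array([.3268,.0648]);th=-.415
k=[*(c+.13*np.array([np.cos(th),np.sin(th)]))]
for z in(.057,.064,.096,.104): print("now",z,proj("side",k+[z]),"start",proj("side",[.4549,.0868,z]))
u=int(round(proj("side",k+[.09])[0])); print(u,g[180:222,u])
g0=cv2.imread("pics/side0.png",0); print(304,g0[190:232,304])
E
```

```text
14.65 [0.4451 0.0111 0.0716] yaw 2.7315993751752092 z [-0.0003 -0.0001 -1.    ] j [ 0.0249  0.2224 -0.4779  0.8708 -0.0001  0.4349] F [ 0.8146  0.2442 -0.4787] gap 0.05132428889272544 0.0
now 0.057 [317.1689 199.0574] start [304.4346 213.2978]
now 0.064 [317.1982 196.764 ] start [304.4186 210.9118]
now 0.096 [317.3347 186.0734] start [304.3443 199.776 ]
now 0.104 [317.3696 183.3466] start [304.3253 196.932 ]
317 [186 179 173 167 158 130  78  38  33  33  28  25  22  22  23  21  21  23
  30  48  57  53  53  53  60  85 114 126 121 111  99 100 121 151 171 170
 154 125 101  92  98 110]
304 [204 206 207 208 208 208 207 203 185 139  76  37  34  30  28  26  22  23
  22  21  21  22  24  34  49  56  54  54  53  55  63  72  75  75  81  95
 115 135 157 175 182 184]
```

The dark knob spans 13.3 px above the housing, against 13.6 px expected when fully home (one 8 mm up would add about 2.7 px). The pin is home and the gripper is well clear.

```bash
python3 -c "
from workcell import env
s=env.observe();print(s['time'],s['ee_pos']);print(env.job_done())"
```

```text
15.325 [0.44753019 0.0134372  0.22533606]
the job is handed in; nothing more can be done
None
```

I turned the stage to the station marked by the tall pin and let the spring drop the plunger home; the push test and side view agree it is locked. The knob is released, the bottle and block were not touched, and the job was handed in at 15.3 s.

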